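Sort the condiments into the service trays

TASK

Sort the condiments that stand between the service trays into those trays the service trays by kind: the two dry seasonings (steel pepper shaker and white-lidded herb jar) into the wooden tray, the two oils (green-lidded chili-oil jar and yellow-capped sesame-oil bottle) into the blue tray, and the green toothpick box into the red tray. Stand each one upright on the floor of its tray, let go, tip nothing over on the way, and leave the stack of sauce dishes standing where it is.

Things in the scene. Friction and masses are not known exactly. Their poses are not given: they have to be found in the camera images.
- pepper_shaker: grey steel pepper shaker, round and plain, with holes in its domed top; diameter 58 mm, 95 mm tall, loose, upright; origin: centre of the underside, z up
- spice_jar: slim round dried-herb jar, white lid and mostly white and green label; diameter 47 mm, 98 mm tall, loose, upright; origin: centre of the underside, z up
- chili_oil_jar: squat chili-oil jar, dark green round lid, red and green label; 62 mm wide along its x and 68 mm along its y (lid diameter 63 mm), 84 mm tall, loose, upright; origin: centre of the underside, z up
- sesame_oil: small sesame-oil bottle, olive-green body with yellow label and yellow cap; body 57 mm across, 105 mm up to the shoulder, 141 mm tall in all; the cap is 28 mm in diameter, from 122 to 141 mm up, its axis 2 mm to +x of the origin; loose, upright; origin: centre of the underside, z up
- pick_box: small green toothpick carton, 30 mm along its x, 52 mm along its y, 75 mm tall, loose, upright; origin: centre of the underside, z up
- dish_stack: nested stack of small white sauce dishes, diameter 69 mm, 78 mm tall, standing among the condiments, loose; it is to stay where it is; origin: centre of the underside, z up
- wood_tray: brown wooden shallow open tray, fixed, outside 170 x 96 mm, 30 mm high (33 mm with its rolled rim), walls and floor 5 mm thick (inside 160 x 86 mm: room for two condiments, one behind the other); a wall shelf 0.43 m up begins 25 mm beyond its far end; origin: centre of the underside, x along its long side, y along its short side, z up
- blue_tray: blue plastic shallow open tray, fixed, outside 170 x 96 mm, 30 mm high (33 mm with its rolled rim), walls and floor 5 mm thick (inside 160 x 86 mm: room for two condiments, one behind the other); a wall shelf 0.43 m up begins 25 mm beyond its far end; origin: centre of the underside, x along its long side, y along its short side, z up
- red_tray: red plastic shallow open tray, fixed, outside 170 x 96 mm, 30 mm high (33 mm with its rolled rim), walls and floor 5 mm thick (inside 160 x 86 mm: room for two condiments, one behind the other); a wall shelf 0.43 m up begins 25 mm beyond its far end; origin: centre of the underside, x along its long side, y along its short side, z up

How it is judged (in metres and radians):
At the end, for the whole second after the job is handed in: Shaker and herb jar in the wooden tray, both oils in the blue tray, toothpick box in the red tray: each origin within 75 mm of the tray's centre along it and 35 mm across it, under 10 mm above the tray's underside, upright within 0.12 rad, at rest (x of pepper_shaker in the frame of wood_tray between -0.075 and 0.075 m and y of pepper_shaker in the frame of wood_tray between -0.035 and 0.035 m and z of pepper_shaker in the frame of wood_tray between 0 and 0.01 m and angle between each of pepper_shaker, spice_jar, chili_oil_jar, sesame_oil, pick_box's own z axis and vertical below 0.12 rad and linear speed of each of pepper_shaker, spice_jar, chili_oil_jar, sesame_oil, pick_box below 0.02 m/s and angular speed of each of pepper_shaker, spice_jar, chili_oil_jar, sesame_oil, pick_box below 0.2 rad/s and x of spice_jar in the frame of wood_tray between -0.075 and 0.075 m and y of spice_jar in the frame of wood_tray between -0.035 and 0.035 m and z of spice_jar in the frame of wood_tray between 0 and 0.01 m and x of chili_oil_jar in the frame of blue_tray between -0.075 and 0.075 m and y of chili_oil_jar in the frame of blue_tray between -0.035 and 0.035 m and z of chili_oil_jar in the frame of blue_tray between 0 and 0.01 m and x of sesame_oil in the frame of blue_tray between -0.075 and 0.075 m and y of sesame_oil in the frame of blue_tray between -0.035 and 0.035 m and z of sesame_oil in the frame of blue_tray between 0 and 0.01 m and x of pick_box in the frame of red_tray between -0.075 and 0.075 m and y of pick_box in the frame of red_tray between -0.035 and 0.035 m and z of pick_box in the frame of red_tray between 0 and 0.01 m); the robot touches nothing.
It fails at once if the stack of sauce dishes is shifted more than 25 mm or tipped (distance of dish_stack from where it was at the start of the episode above 0.025 m or angle between dish_stack's own z axis and vertical above 0.3 rad).
It fails at once if a condiment is tipped over (angle between any of pepper_shaker, spice_jar, chili_oil_jar, sesame_oil, pick_box's own z axis and vertical above 0.9 rad).
It also fails if it takes over 112 s, if anything falls off the work surface, if the arm or the gripper's body presses on something with over 40 N, if the wrist force passes 120 N, or if a joint passes its speed limit or range.

ROBOT

A 6-joint arm with a two-finger parallel gripper is mounted at the origin on a cart in front of the work surface, level with it; the furniture and walls round the work are solid. World frame = base frame: x ahead of the robot, y to its left, z up, the work surface at z = 0. Lengths are in m, angles in degrees, forces in N, time in s.
With the tool pointing down it reaches from about 0.4 to 0.825 m from the base axis. Payload 7 kg.
Tool frame: the origin (TCP) lies at the very end of the fingers, on their centre line; the grasp point (between the pads) lies hold_point_z behind it (hold_point_z is the distance from the TCP to the grasp point, in m); z points along the fingers, y is the line along which they close (so a half turn about z gives the same grasp; the last joint's range is limited). The gripper opens to 88 mm and grips with 3 to 60 N. Pads are 19 mm wide; open, the fingers measure 130 mm over their backs; the gripper's body (78 mm by 193 mm) begins 47 mm behind the grasp point.
Start: joints at [93.856, 20.546, 0.682, 0, -70.136, -16.507], TCP at [0.148, 0.659, 0.227] pointing down, gripper open.
Joint ranges: [-176.03, 176.03], [-82.01, 121.73], [-58.28, 71.71], [-173.87, 95.51], [-174.79, -0.11], [-173.66, 173.66]. Speed limits (degrees/s): [136.94, 136.94, 172.46, 180, 180, 180].

INTERFACE

Orientations are given as [roll, pitch, yaw] about the fixed x, y, z axes, in that order (R = Rz(yaw) Ry(pitch) Rx(roll)).
In Python, from plant import get_obs, snapshot, close_job, hold_point_z gives the robot as it stands.
- The arm moves only by the tool play_rows, never from a script. Its argument "commands" is a list that holds one entry, the list of rows, each a list of 7 numbers: the shift along the tool's x, y, z in cm, then the turn, a rotation vector about the tool's x, y, z in degrees, then the opening, from 0 (shut) to 1 (fully open). In form: [[[x, y, z, ax, ay, az, fingers], ...]]. A call has 1 to 20 rows; each row is the pose to reach, as a shift and turn from the pose commanded when the call began, along the tool's axes at that moment; what a row does not reach only later rows make up. A row lasts 1/12 s, in which the tool goes at most 41.7 mm and 7.16 degrees, less where a joint would pass 70% of its speed; a pose out of reach is approached as far as the arm can. A call with a gripper value outside its range is refused whole. The fingers move at their own pace and stop on an object; the grip force is fixed at half the most. Time passes only in rows, so rows that repeat a pose let the fingers close. It gives the time, the measured TCP pose, the force, the opening and the grip force at its end, in the units of the state.
- get_obs(): the state, without advancing time (a new reading comes with each control period).
- snapshot(name): name is "scene" or "side" or "wrist"; returns a dict with "frame" (480x640x3 uint8, red, green, blue), "camera_matrix" (3x3 intrinsics, pixels), "dist" ([k1, k2, p1, p2, k3] as OpenCV has them; the pictures are not rectified), "origin" and "attitude" of the camera in the world. Camera axes: x right, y down, z forward; pixel columns grow to the right and rows downward; lengths in m; the calibration is good to about 2 mm. A picture is of the moment at which its call begins. There is no depth.
- close_job(): hands the job in; it is judged then, once.
The state is a dict: "clock": time; "joint_pos": joint angles; "qvel": joint speeds; "tau": joint torques, N m; "tool_pos": TCP position; "orientation": TCP orientation; "force": force on the tool from outside, world axes, zero at the start; "moment": the same for the moment, N m; "opening": finger opening in m; "gripper_force": force on a finger pad.
Only numpy, scipy, OpenCV 4.12 (cv2) and the standard library are available. Lean on these libraries where they do the work, as an engineer would, in place of code of your own. Each camera call takes 0.05 s, during which the arm holds its last target. There are 200 camera calls.

## Working session

There is one attempt and no reset: what is moved stays moved. The work goes in short steps, Python scripts to look and compute and a tool call to move; the robot and the scene stay as the last step left them, time stands still between calls to the robot, and variables do not carry over. Pictures are saved under pics/ and viewed, at most 17 in all, crops included, and the job is handed in when it is done.

Besides the shell and the picture viewer there is one more tool, called after ">>>" as name(argument=value, ...), one argument or row to a line, values as JSON. play_rows: Moves the arm, as the interface text tells. Its arguments: {"type":"object","properties":{"commands":{"type":"array","items":{"type":"array","items":{"type":"array","items":{"type":"number"}}}}},"required":["commands"]}

```bash
mkdir -p pics; ls; python3 - <<'E'
from plant import *
import cv2
o=get_obs();print(o,hold_point_z)
for n in("scene","side","wrist"):
    s=snapshot(n);cv2.imwrite(f"pics/{n}0.png",s["frame"][:,:,::-1]);print(n,s["camera_matrix"],s["dist"],s["origin"],s["attitude"])
E
```

```text
pics
{'clock': 0.0, 'joint_pos': array([ 9.38573457e+01,  2.05913367e+01,  6.33754028e-01, -1.99976671e-02,
       -7.01368587e+01, -1.65061323e+01]), 'qvel': array([ 0.08925654, -0.08229843, -0.00575348,  0.1158828 , -0.16345795,
       -0.03144827]), 'tau': array([ 5.78264280e-04, -5.82713163e+01,  2.93064398e+01,  6.99761868e+00,
        7.04852573e-03, -1.61838111e-04]), 'tool_pos': array([0.14773682, 0.6581251 , 0.22562405]), 'orientation': array([ 1.79904109e+02, -8.81071764e-03, -1.26555894e+01]), 'force': array([-0.07702907, -0.02520023,  0.31406894]), 'moment': array([0.01767542, 0.0262644 , 0.03845092]), 'gripper_force': 0.0, 'opening': 0.08738794797371165} 0.0188
scene [[504.81430487   0.         322.53027924]
 [  0.         504.81430487 238.31311266]
 [  0.           0.           1.        ]] [-0.05636054  0.          0.          0.          0.        ] [0.07906198 0.50480286 0.71480731] [-139.25424489    1.16570433 -138.22806523]
side [[535.04068127   0.         321.97867885]
 [  0.         535.04068127 249.30547333]
 [  0.           0.           1.        ]] [-0.01481169  0.          0.          0.          0.        ] [-0.07653005 -0.69111279  0.49497922] [-115.40530163   -1.24741274  -33.98661187]
wrist [[411.19352698   0.         312.24580176]
 [  0.         411.19352698 237.40100544]
 [  0.           0.           1.        ]] [-0.08491292  0.          0.          0.          0.        ] [0.22686145 0.64077018 0.38244342] [ 1.62760858e+02 -1.53968645e-01 -1.02634451e+02]
```

View pics/scene0.png

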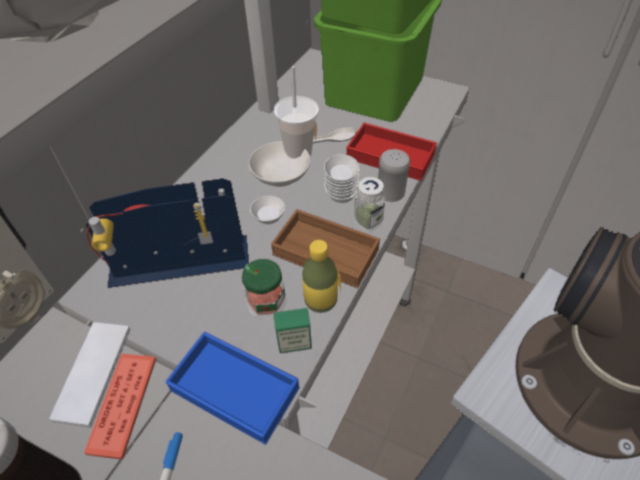

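View pics/side0.png

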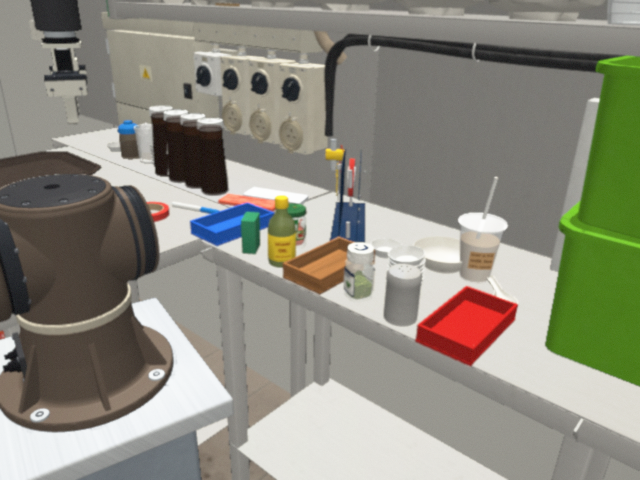

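The scene view shows the red tray (~390,150), wood tray (~327,247) and blue tray (~233,387). It also shows the shaker (395,160), herb jar (370,187), dishes (341,165), chili lid (262,277), sesame cap (319,248) and box (293,320). In the side view the same things run left to right from blue (230,223) to red (467,325).

```bash
cat > h.py <<'E'
import numpy as np, cv2, json
from scipy.spatial.transform import Rotation as R
from plant import *
def ray(s,px):
    p=cv2.undistortPoints(np.array(px,float).reshape(-1,1,2),s["camera_matrix"],np.array(s["dist"]))[:,0]
    d=np.c_[p,np.ones(len(p))]@R.from_euler("xyz",s["attitude"],degrees=True).as_matrix().T
    return np.array(s["origin"]),d/np.linalg.norm(d,axis=1)[:,None]
def plane(s,px,z):
    o,d=ray(s,px); return o+d*((z-o[2])/d[:,2])[:,None]
def tri(s1,p1,s2,p2):
    (a,d),(b,e)=ray(s1,[p1]),ray(s2,[p2]); d,e=d[0],e[0]
    t=np.linalg.lstsq(np.c_[d,-e],b-a,rcond=None)[0]
    P,Q=a+t[0]*d,b+t[1]*e
    return (P+Q)/2,np.linalg.norm(P-Q)
def mask(s,lo,hi,minA=60):
    m=cv2.inRange(cv2.cvtColor(s["frame"],cv2.COLOR_RGB2HSV),lo,hi)
    c=[c for c in cv2.findContours(m,cv2.RETR_EXTERNAL,cv2.CHAIN_APPROX_NONE)[0] if cv2.contourArea(c)>minA]
    return sorted(c,key=cv2.contourArea,reverse=True)
def cen(c):
    m=cv2.moments(c);return m["m10"]/m["m00"],m["m01"]/m["m00"]
E
python3 - <<'E'
from h import *
a,b=snapshot("scene"),snapshot("side")
cols=dict(blue=((105,120,80),(125,255,255)),red=((0,180,70),(5,255,255)),wood=((8,90,60),(16,220,200)),yellow=((20,190,150),(30,255,255)),green=((55,120,30),(85,255,190)))
for n,(lo,hi) in cols.items():
  for k,s in(("scene",a),("side",b)):
    print(n,k,[(np.round(cen(c)).tolist(),cv2.contourArea(c),cv2.boundingRect(c)) for c in mask(s,lo,hi)[:5]])
def big(s,x0,y0,x1,y1,f,n): cv2.imwrite(n,cv2.resize(s["frame"][y0:y1,x0:x1,::-1],None,fx=f,fy=f,interpolation=cv2.INTER_CUBIC))
big(a,230,120,450,360,2.5,"pics/sc1.png"); big(b,180,185,530,365,2.28,"pics/si1.png")
E
```

```text
blue scene [([234.0, 386.0], 7816.5, (166, 332, 133, 112)), ([172.0, 451.0], 305.5, (164, 433, 18, 36))]
blue side [([225.0, 223.0], 1594.0, (191, 204, 83, 41)), ([357.0, 232.0], 193.0, (350, 221, 14, 20)), ([339.0, 226.0], 167.5, (332, 210, 19, 28))]
red scene [([390.0, 148.0], 1968.5, (348, 125, 87, 54))]
red side [([466.0, 324.0], 4450.0, (417, 287, 100, 78)), ([160.0, 214.0], 65.0, (153, 206, 15, 14))]
wood scene [([327.0, 245.0], 3882.0, (272, 210, 107, 77))]
wood side [([318.0, 266.0], 2052.0, (283, 237, 69, 57)), ([481.0, 260.0], 330.5, (468, 252, 26, 17))]
yellow scene []
yellow side [([281.0, 248.0], 500.0, (269, 236, 26, 25)), ([334.0, 154.0], 102.5, (327, 150, 16, 10)), ([281.0, 203.0], 92.0, (276, 197, 12, 12))]
green scene [([291.0, 319.0], 407.5, (276, 310, 32, 20))]
green side [([250.0, 231.0], 566.5, (242, 212, 17, 41)), ([296.0, 211.0], 103.0, (288, 205, 17, 11))]
```

View pics/sc1.png

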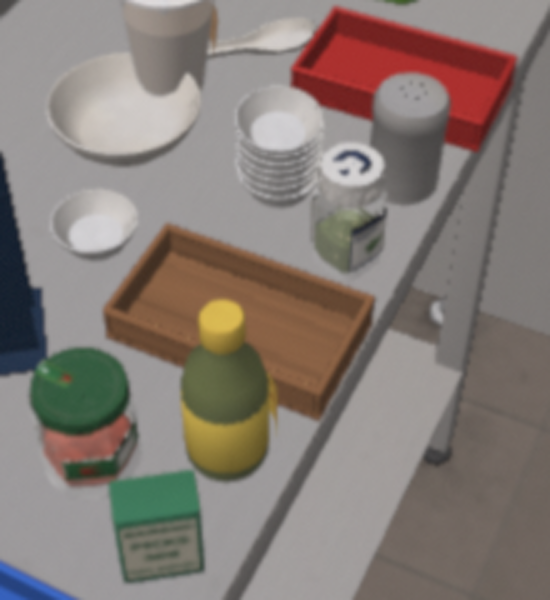

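View pics/si1.png

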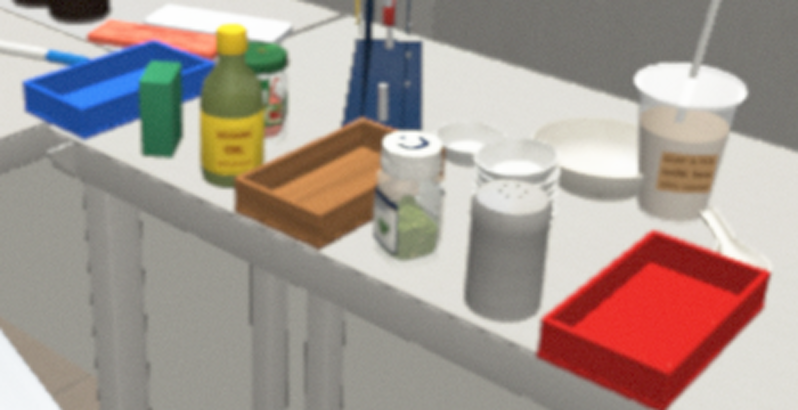

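View pics/wrist0.png

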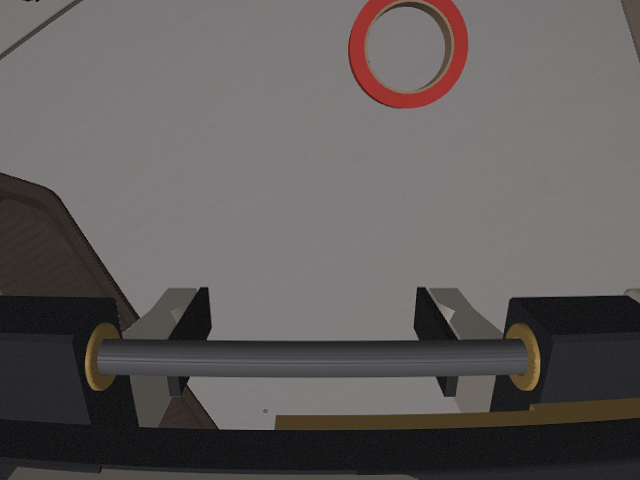

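The crops show the lid and cap tops clearly: sesame cap (319,246), herb lid (371,186), shaker top (394,157) and chili lid (262,274), all in scene pixels. The wrist view shows only the tape ring and the fingers. I'll triangulate these.

```bash
python3 - <<'E'
from h import *
np.set_printoptions(precision=4,suppress=True)
a,b=snapshot("scene"),snapshot("side")
A=lambda p:np.array(p)/2.5+[230,120]
B=lambda p:np.array(p)/2.28+[180,185]
P=dict(shaker=((411,90),(514,188),.095),herb=((352,166),(412,145),.098),dish=((280,122),(516,160),.078),chili=((80,385),(264,53),.084),sesame=((222,314),(231,33),.141))
for n,(p,q,z) in P.items():
    t,e=tri(a,A(p),b,B(q)); print(n,t,"err %.4f"%e,"plane",plane(a,[A(p)],z)[0][:2],plane(b,[B(q)],z)[0][:2])
print("box scene",plane(a,A([(110,484),(195,474),(202,512),(118,524)]),.075)[:,:2].tolist())
print("box side",plane(b,B([(143,63),(160,62),(182,66)]),.075)[:,:2])
T=dict(red=(A([(338,10),(515,62),(478,126),(293,73)]),B([(655,233),(768,272),(662,372),(545,322)])),
 wood=(A([(168,228),(374,300),(320,390),(107,310)]),None),
 blue=(np.array([(206,335),(298,381),(266,430),(168,381)]),B([(155,42),(215,68),(85,112),(25,85)])))
for n,(p,q) in T.items():
  for s,x in((a,p),(b,q)):
    if x is None: continue
    w=plane(s,x,.032)[:,:2]
    r=cv2.minAreaRect(w.astype(np.float32)*1000); print(n,w.tolist() if 0 else "",w.mean(0),np.linalg.norm(np.diff(w,axis=0,append=w[:1]),axis=1),r)
E
```

```text
shaker [ 0.4788 -0.1268  0.095 ] err 0.0013 plane [ 0.478  -0.1261] [ 0.4798 -0.1263]
herb [ 0.4603 -0.0315  0.0955] err 0.0004 plane [ 0.4585 -0.0293] [ 0.4572 -0.0355]
dish [ 0.5478 -0.056   0.0704] err 0.0007 plane [ 0.5419 -0.0492] [ 0.5373 -0.0671]
chili [0.479  0.2217 0.0814] err 0.0070 plane [0.4734 0.2245] [0.481  0.2196]
sesame [0.4116 0.1571 0.1377] err 0.0038 plane [0.4118 0.1581] [0.4042 0.1471]
box scene [[0.4122378172201735, 0.25980036246855237], [0.3788272869878445, 0.22134714206434036], [0.35792562533944705, 0.23787748883249576], [0.3892882749339901, 0.27596995490453025]]
box side [[0.3831 0.2751]
 [0.3977 0.2693]
 [0.4105 0.2499]]
red  [ 0.5411 -0.2117] [0.1645 0.0908 0.1626 0.0965] ((540.716796875, -212.03427124023438), (164.4913787841797, 96.54913330078125), 15.45411205291748)
red  [ 0.5428 -0.2185] [0.0898 0.1688 0.0867 0.1666] ((543.51171875, -219.07855224609375), (168.87164306640625, 89.81986236572266), 16.033214569091797)
wood  [0.4711 0.0774] [0.1662 0.0892 0.1646 0.0895] ((470.64617919921875, 77.38970947265625), (167.30345153808594, 89.51976013183594), 15.445356369018555)
blue  [0.3984 0.3625] [0.1641 0.0822 0.1649 0.0884] ((398.1600036621094, 364.05303955078125), (168.07159423828125, 88.28606414794922), 13.873220443725586)
blue  [0.3973 0.3542] [0.0999 0.1615 0.0932 0.1681] ((399.26556396484375, 353.39776611328125), (168.0585479736328, 99.71463775634766), 14.304795265197754)
```

Heights agree with the text to within a few mm for every top except the dishes (70 vs 78 mm), which I won't grasp. The trays' long axes lie at about 15°. First move: sesame cap, with the tool at yaw −165° so its y axis runs across the trays.

```bash
cat >> h.py <<'E'
def go(x,y,z,yaw=-165.):
    o=get_obs(); R0=R.from_euler("xyz",o["orientation"],degrees=True)
    sh=R0.inv().apply(np.array([x,y,z])-o["tool_pos"])*100
    rv=(R0.inv()*R.from_euler("xyz",[180,0,yaw],degrees=True)).as_rotvec(degrees=True)
    print("from",o["tool_pos"].round(4),o["orientation"].round(2),"clock",round(o["clock"],2),"shift",sh.round(2),"rot",rv.round(1))
E
python3 -c "
from h import *
go(.411,.157,.24)"
```

```text
from [0.1478 0.6585 0.2263] [179.98  -0.   -12.65] clock 0.35 shift [36.66 43.17 -1.35] rot [  0.   -0.  152.3]
```

>>> play_rows(
  commands=[
    [[2,2.4,-1.4,0,0,8,1],[4,4.8,-1.4,0,0,15,1],[6,7.2,-1.4,0,0,22,1],[8,9.6,-1.4,0,0,29,1],[10,12,-1.4,0,0,36,1],[12,14.4,-1.4,0,0,43,1],[14,16.8,-1.4,0,0,50,1],[16,19.2,-1.4,0,0,57,1],[18,21.6,-1.4,0,0,64,1],[20,24,-1.4,0,0,71,1],[22,26.4,-1.4,0,0,78,1],[24,28.8,-1.4,0,0,85,1],[26,31.2,-1.4,0,0,92,1],[28,33.6,-1.4,0,0,99,1],[30,36,-1.4,0,0,106,1],[32,38.4,-1.4,0,0,113,1],[34,40.8,-1.4,0,0,120,1],[35.5,42,-1.4,0,0,127,1],[36.6,43.2,-1.4,0,0,134,1],[36.6,43.2,-1.4,0,0,141,1]],
  ],
)

```text
clock: 2.02
tool_pos: [0.4112, 0.1549, 0.2407]
orientation: [-180.0, 0.0, -154.1]
force: [-0.1, 0.6, -0.7]
opening: 0.0877
gripper_force: 0.0
```

```bash
python3 -c "
from h import *
go(.411,.157,.24)
s=snapshot('wrist');cv2.imwrite('pics/w1.png',s['frame'][:,:,::-1]);s2=snapshot('wrist');print(s['origin'],s2['origin'])
o,d=ray(s,[[320,240]]);print(d)
"
```

```text
from [0.4112 0.1549 0.2407] [-1.7999e+02  1.0000e-02 -1.5412e+02] clock 2.02 shift [-0.08  0.2   0.07] rot [-0.   0.  10.9]
[0.339135   0.11973017 0.39738843] [0.3384506  0.12115181 0.39734367]
[[ 0.26408536  0.1478394  -0.95310148]]
```

View pics/w1.png

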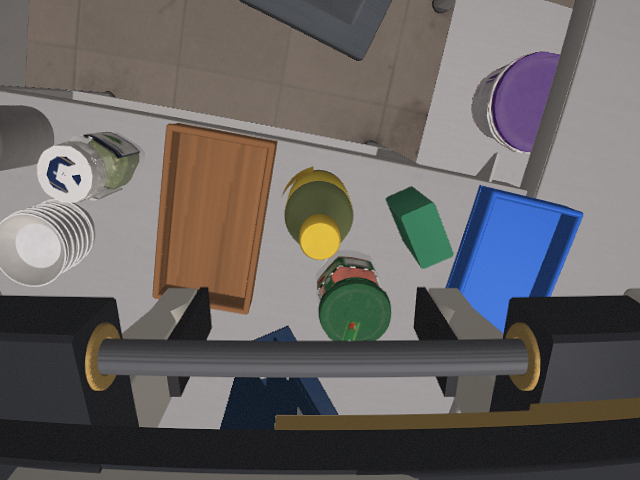

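The wrist view shows everything well: yellow cap (320,237), chili lid (355,312), box top (432,230), herb lid (68,172), dishes (38,243), wood and blue trays. I'll finish the turn and measure by masks.

>>> play_rows(
  commands=[
    [[0,0.2,0,0,0,7,1],[0,0.2,0,0,0,10.9,1],[0,0.2,0,0,0,10.9,1],[0,0.2,0,0,0,10.9,1],[0,0.2,0,0,0,10.9,1]],
  ],
)

```text
clock: 2.53
tool_pos: [0.4093, 0.159, 0.2406]
orientation: [180.0, 0.0, -164.3]
force: [0.2, -0.1, -0.3]
opening: 0.0876
gripper_force: 0.0
```

```bash
cat > m.py <<'E'
from h import *
np.set_printoptions(precision=4,suppress=True)
COL=dict(yellow=((20,170,110),(32,255,255)),green=((55,90,30),(90,255,200)),blue=((105,150,80),(125,255,255)),wood=((6,80,60),(17,220,220)),red=((0,170,70),(5,255,255)))
def show(s,names,z):
  for n in names:
    for c in mask(s,*COL[n],minA=250)[:4]:
        w=plane(s,c[:,0],z[n])[:,:2]
        r=cv2.minAreaRect((w*1000).astype(np.float32)); e=cv2.minEnclosingCircle((w*1000).astype(np.float32))
        print(n,"px",np.round(cen(c)),"A",cv2.contourArea(c),"rect",np.round(r[0],1),np.round(r[1],1),round(r[2],1),"circ",np.round(e[0],1),round(e[1],1))
E
python3 - <<'E'
from m import *
go(.411,.157,.24)
s=snapshot('wrist')
show(s,["yellow","green","blue","wood"],dict(yellow=.141,green=.08,blue=.033,wood=.033))
E
```

```text
from [0.4093 0.159  0.2406] [ 180.      0.01 -164.26] clock 2.53 shift [-0.11 -0.24  0.06] rot [0.  0.  0.7]
yellow px [313. 237.] A 1370.0 rect [408.  158.8] [30.  26.2] 15.8 circ [408.2 158.8] 15.2
green px [366. 303.] A 3673.0 rect [473.2 224.8] [65.8 61. ] 19.8 circ [472.7 223. ] 34.5
green px [419. 209.] A 2831.5 rect [381.3 239.1] [66.8 30.7] 50.8 circ [381.2 238.7] 35.9
blue px [516. 231.] A 15348.5 rect [399.7 356.9] [170.5 107.2] 13.7 circ [393.3 353. ] 92.5
blue px [611. 267.] A 413.0 rect [389.1 461.3] [16.3 50.9] 35.3 circ [390.2 462. ] 25.5
wood px [215. 228.] A 16461.0 rect [470.4  79. ] [171.   98.9] 15.2 circ [468.2  81.4] 95.9
```

>>> play_rows(
  commands=[
    [[0,0,2,0,0,0.7,1],[0,0,4,0,0,0.7,1],[0,0,6,0,0,0.7,1],[0,0,8,0,0,0.7,1],[0,0,10,0,0,0.7,1],[0,0,11.5,0,0,0.7,1],[0,0,12.5,0,0,0.7,1],[0,0,13,0,0,0.7,1],[0,0,13,0,0,0.7,1],[0,0,13,0,0,0.7,0.6],[0,0,13,0,0,0.7,0.4],[0,0,13,0,0,0.7,0.2],[0,0,13,0,0,0.7,0],[0,0,13,0,0,0.7,0],[0,0,13,0,0,0.7,0],[0,0,13,0,0,0.7,0]],
  ],
)

```text
clock: 3.92
tool_pos: [0.4095, 0.1587, 0.1107]
orientation: [180.0, 0.0, -165.2]
force: [-0.2, -0.0, -0.6]
opening: 0.0462
gripper_force: 0.0
```

>>> play_rows(
  commands=[
    [[0,0,0,0,0,0,0],[0,0,0,0,0,0,0],[0,0,0,0,0,0,0],[0,0,0,0,0,0,0],[0,0,0,0,0,0,0],[0,0,0,0,0,0,0],[0,0,0,0,0,0,0],[0,0,0,0,0,0,0],[0,0,-0.5,0,0,0,0],[0,0,-1.5,0,0,0,0],[0,0,-3,0,0,0,0],[0,0,-4.5,0,0,0,0],[0,0,-6,0,0,0,0],[0,0,-7.5,0,0,0,0],[0,0,-9,0,0,0,0],[0,0,-10,0,0,0,0],[0,0,-10,0,0,0,0]],
  ],
)

```text
clock: 5.33
tool_pos: [0.4102, 0.1592, 0.2125]
orientation: [179.9, 0.2, -165.2]
force: [-0.1, 0.0, -2.9]
opening: 0.0278
gripper_force: 27.1
```

```bash
python3 - <<'E'
from m import *
# far slot of blue: centre + 40 mm along u
u=np.array([np.cos(np.deg2rad(14.5)),np.sin(np.deg2rad(14.5))]); c=np.array([.3985,.361])
go(*(c+.04*u),.21)
s=snapshot('wrist')
show(s,["blue"],dict(blue=.033))
E
```

```text
from [0.4102 0.1592 0.2125] [ 179.93    0.16 -165.24] clock 5.33 shift [-8.01 19.79  0.3 ] rot [ 0.1  0.2 -0.2]
blue px [534. 234.] A 17463.0 rect [399.3 356.3] [170.2 107.8] 13.7 circ [399.8 356.2] 99.9
blue px [624. 273.] A 282.0 rect [393.6 454.1] [15.2 34. ] 26.7 circ [393.9 454.4] 17.3
```

>>> play_rows(
  commands=[
    [[-0.2,0.5,0,0,0,0,0],[-0.6,1.5,0,0,0,0,0],[-1.1,2.8,0,0,0,0,0],[-1.7,4.2,0,0,0,0,0],[-2.3,5.6,0,0,0,0,0],[-2.9,7.1,0,0,0,0,0],[-3.5,8.6,0,0,0,0,0],[-4.1,10.1,0,0,0,0,0],[-4.7,11.6,0,0,0,0,0],[-5.3,13.1,0,0,0,0,0],[-5.9,14.6,0,0,0,0,0],[-6.5,16.1,0,0,0,0,0],[-7.1,17.5,0,0,0,0,0],[-7.6,18.7,0,0,0,0,0],[-7.9,19.5,0,0,0,0,0],[-8,19.8,0,0,0,0,0],[-8,19.8,0,0,0,0,0],[-8,19.8,0,0,0,0,0]],
  ],
)

```text
clock: 6.88
tool_pos: [0.4363, 0.3702, 0.2104]
orientation: [-180.0, -0.0, -165.3]
force: [-0.1, -0.1, -2.5]
opening: 0.0276
gripper_force: 27.1
```

```bash
python3 - <<'E'
from m import *
u=np.array([np.cos(np.deg2rad(14.5)),np.sin(np.deg2rad(14.5))]); c=np.array([.3985,.361])
go(*(c+.04*u),.21)
s=snapshot('wrist'); cv2.imwrite('pics/w2.png',s['frame'][:,:,::-1])
show(s,["blue","green"],dict(blue=.033,green=.08))
E
```

```text
from [0.4363 0.3702 0.2104] [-179.98   -0.03 -165.25] clock 6.88 shift [-0.12  0.06  0.04] rot [-0.  -0.  -0.3]
blue px [321. 134.] A 18419.0 rect [399.2 364.7] [167.9  95.6] 13.6 circ [399.7 364.6] 95.6
blue px [450. 192.] A 662.5 rect [391.5 475. ] [14.8 47.7] 35.1 circ [392.5 475.7] 24.0
green px [113. 222.] A 5058.5 rect [473.5 227. ] [61.4 66.2] 54.2 circ [474.1 227.4] 33.5
green px [168. 116.] A 3543.5 rect [383.5 257.9] [56.8 41.5] 51.1 circ [383.3 258.1] 34.0
green px [163. 191.] A 287.0 rect [438.6 260. ] [28.   6.8] 47.4 circ [438.7 259.9] 14.3
```

View pics/w2.png

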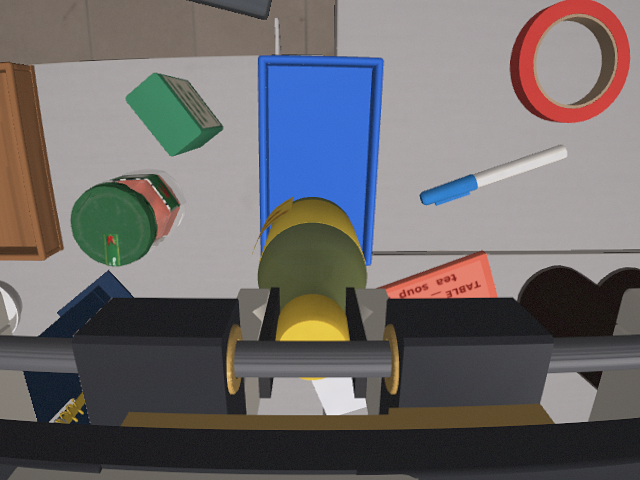

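The bottle hangs upright over the blue tray's far half, and the tray centre refines to (0.400, 0.364) at 13.6°. Lowering.

>>> play_rows(
  commands=[
    [[-0.3,0.2,0.5,0,0,0,0],[-0.3,0.2,1.5,0,0,0,0],[-0.3,0.2,3,0,0,0,0],[-0.3,0.2,4.5,0,0,0,0],[-0.3,0.2,6,0,0,0,0],[-0.3,0.2,7.2,0,0,0,0],[-0.3,0.2,8.2,0,0,0,0],[-0.3,0.2,8.8,0,0,0,0],[-0.3,0.2,9.2,0,0,0,0],[-0.3,0.2,9.4,0,0,0,0],[-0.3,0.2,9.4,0,0,0,0],[-0.3,0.2,9.4,0,0,0,0]],
  ],
)

```text
clock: 7.93
tool_pos: [0.4391, 0.3735, 0.1171]
orientation: [180.0, 0.0, -165.2]
force: [0.1, 0.8, -1.5]
opening: 0.0273
gripper_force: 27.1
```

>>> play_rows(
  commands=[
    [[0,0,0.1,0,0,0,0],[0,0,0.1,0,0,0,0],[0,0,0.1,0,0,0,0.4],[0,0,0.1,0,0,0,0.5],[0,0,0.1,0,0,0,0.6],[0,0,0.1,0,0,0,0.7],[0,0,0.1,0,0,0,0.8],[0,0,0.1,0,0,0,0.9],[0,0,0.1,0,0,0,1],[0,0,-1,0,0,0,1],[0,0,-3,0,0,0,1],[0,0,-5,0,0,0,1],[0,0,-7,0,0,0,1],[0,0,-7,0,0,0,1]],
  ],
)

```text
clock: 9.1
tool_pos: [0.4405, 0.375, 0.1918]
orientation: [179.8, 0.3, -165.2]
force: [-0.1, 0.9, 1.2]
opening: 0.0875
gripper_force: 0.0
```

```bash
python3 - <<'E'
from m import *
go(.475,.2255,.19)
s=snapshot('wrist')
show(s,["green","yellow"],dict(green=.084,yellow=.146))
E
```

```text
from [0.4405 0.375  0.1918] [ 179.79    0.34 -165.21] clock 9.1 shift [  0.48 -15.33   0.12] rot [ 0.2  0.3 -0.2]
green px [ 94. 222.] A 5994.0 rect [471.6 228.9] [60.5 65.9] 37.5 circ [471.6 228.8] 33.2
green px [152. 108.] A 4197.0 rect [383.3 260.4] [57.4 42.1] 51.4 circ [383.4 260.7] 34.5
green px [149. 188.] A 352.5 rect [437.  262.2] [28.6  8.3] 49.2 circ [437.5 261.8] 14.8
yellow px [309. 263.] A 1993.0 rect [438.9 372.6] [27.9 26.3] 4.0 circ [438.5 372.5] 14.6
yellow px [311. 191.] A 260.5 rect [403.3 363.5] [12.  34.8] 15.6 circ [409. 365.] 17.4
```

>>> play_rows(
  commands=[
    [[0,-1,-0.5,0,0,0,1],[0.1,-3,-0.5,0,0,0,1],[0.2,-5.5,-0.5,0,0,0,1],[0.3,-8,-0.5,0,0,0,1],[0.4,-10.5,-0.5,0,0,0,1],[0.5,-13,-0.5,0,0,0,1],[0.5,-14.5,0,0,0,0,1],[0.5,-15.3,0,0,0,0,1],[0.5,-15.3,0,0,0,0,1],[0.5,-15.3,0,0,0,0,1]],
  ],
)

```text
clock: 9.98
tool_pos: [0.473, 0.2238, 0.1866]
orientation: [-180.0, -0.0, -165.3]
force: [0.2, 0.2, 0.4]
opening: 0.0872
gripper_force: 0.0
```

```bash
python3 - <<'E'
from m import *
go(.475,.2255,.19)
s=snapshot('wrist'); cv2.imwrite('pics/w3.png',s['frame'][:,:,::-1])
show(s,["green","blue"],dict(green=.084,blue=.033))
show(s,["green"],dict(green=.075))
E
```

```text
from [0.473  0.2238 0.1866] [-179.99   -0.01 -165.3 ] clock 9.98 shift [-0.24  0.12 -0.34] rot [-0.  -0.  -0.3]
green px [315. 234.] A 6207.5 rect [472.7 225.2] [62.9 59.8] 14.7 circ [472.4 225.4] 31.7
green px [382. 117.] A 4133.5 rect [388.8 245.5] [49.9 32.3] 51.1 circ [388.1 245.5] 28.5
blue px [504. 143.] A 20849.5 rect [401.  358.8] [168.4 104.7] 13.7 circ [399.5 361. ] 95.7
blue px [619. 202.] A 557.0 rect [396.8 458.3] [15.5 41.4] 34.1 circ [396.2 458.1] 20.9
green px [315. 234.] A 6207.5 rect [475.4 226. ] [65.1 61.8] 14.7 circ [475.1 226.1] 32.8
green px [382. 117.] A 4133.5 rect [388.5 247. ] [51.6 33.4] 51.1 circ [387.8 247. ] 29.5
```

View pics/w3.png

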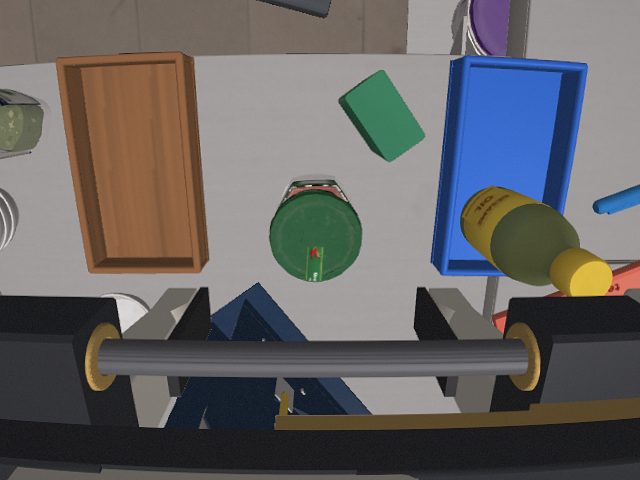

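Chili lid is centred (315,234) and the box top is at (382,117). A navy caddy sits behind the chili jar with a corner at (260,285), so I'll check its clearance.

```bash
python3 - <<'E'
from m import *
a,b,w=[snapshot(n) for n in("scene","side","wrist")]
# caddy near/right corner: scene bottom (247,268), top (246,250); wrist top corner (260,285)
print(plane(a,[(247,266)],0), tri(a,(246,245),w,(260,285)))
for z in (0,.03,.06,.09): print(z,plane(w,[(260,285),(212,318),(365,412)],z)[:,:2].tolist())
m=cv2.inRange(cv2.cvtColor(a["frame"],cv2.COLOR_RGB2HSV),(100,60,15),(125,255,75))
c=max(cv2.findContours(m,0,2)[0],key=cv2.contourArea); print(cv2.approxPolyDP(c,5,True)[:,0].tolist())
cv2.imwrite("pics/cad.png",np.hstack([cv2.resize(a["frame"][150:330,60:300,::-1],None,fx=1.6,fy=1.6),cv2.resize(b["frame"][130:260,310:400,::-1],(240,288))]))
E
```

```text
[[0.5592 0.1926 0.    ]] (array([0.5199, 0.2027, 0.0934]), np.float64(0.01766977931207387))
0 [[0.5545044376883144, 0.19671845035259322], [0.5992957238138837, 0.1602798187452322], [0.6661863298355314, 0.3314391206760806]]
0.03 [[0.5406076475246332, 0.19737209399050767], [0.5814850373778023, 0.16411749742111362], [0.6425306919320424, 0.32032077080802246]]
0.06 [[0.526710857360952, 0.1980257376284221], [0.5636743509417208, 0.16795517609699503], [0.6188750540285533, 0.30920242093996425]]
0.09 [[0.5128140671972709, 0.19867938126633655], [0.5458636645056394, 0.17179285477287645], [0.5952194161250641, 0.2980840710719061]]
[[192, 183], [91, 205], [94, 215], [124, 213], [106, 217], [115, 225], [116, 252], [102, 254], [114, 277], [234, 261], [174, 223], [172, 209], [196, 198]]
```

View pics/cad.png

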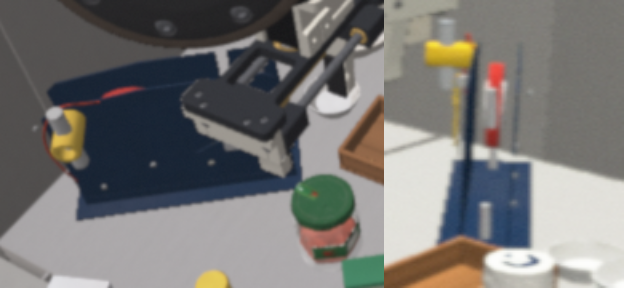

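The caddy corner lies at z≈0 around (0.556, 0.195), clear of the gripper (max x≈0.515). Descending on the chili jar.

>>> play_rows(
  commands=[
    [[0,0.2,2,0,0,0,1],[0,0.2,4,0,0,0,1],[0,0.2,6,0,0,0,1],[0,0.2,8,0,0,0,1],[0,0.2,10,0,0,0,1],[0,0.2,12,0,0,0,1],[0,0.2,13.4,0,0,0,1],[0,0.2,14.2,0,0,0,1],[0,0.2,14.4,0,0,0,1],[0,0.2,14.4,0,0,0,1],[0,0.2,14.4,0,0,0,0.3],[0,0.2,14.4,0,0,0,0.3],[0,0.2,14.4,0,0,0,0.3],[0,0.2,14.4,0,0,0,0.3],[0,0.2,14.4,0,0,0,0.3],[0,0.2,14.4,0,0,0,0.3],[0,0.2,14.4,0,0,0,0.3],[0,0.2,14.4,0,0,0,0.3]],
  ],
)

```text
clock: 11.68
tool_pos: [0.4728, 0.2262, 0.0433]
orientation: [180.0, 0.1, -165.2]
force: [-2.2, 0.0, 6.6]
opening: 0.0656
gripper_force: 30.0
```

```bash
python3 - <<'E'
from m import *
u=np.array([np.cos(np.deg2rad(13.6)),np.sin(np.deg2rad(13.6))]); c=np.array([.400,.364])
print(get_obs()["gripper_force"],get_obs()["opening"])
go(*(c-.037*u),.102,-166)
E
```

```text
30.001365328207612 0.06561541233052441
from [0.4728 0.2262 0.0433] [ 179.97    0.06 -165.24] clock 11.68 shift [ 7.22 15.25 -5.87] rot [0.  0.1 0.8]
```

>>> play_rows(
  commands=[
    [[0,0,-0.5,0,0,0,0.3],[0,0,-1.5,0,0,0,0.3],[0,0,-3,0,0,0,0.3],[0,0,-4.5,0,0,0,0.3],[0,0,-6,0,0,0,0.3],[0.3,0,-7.5,0,0,0,0.3],[1,0,-9,0,0,0,0.3],[2,0.3,-10.2,0,0,0.4,0.3],[3.2,1,-11,0,0,0.8,0.3],[4.4,2,-11,0,0,0.8,0.3],[5.6,3.2,-11,0,0,0.8,0.3],[6.4,4.6,-11,0,0,0.8,0.3],[7,6.2,-11,0,0,0.8,0.3],[7.2,8,-11,0,0,0.8,0.3],[7.2,10,-11,0,0,0.8,0.3],[7.2,12,-11,0,0,0.8,0.3],[7.2,13.8,-11,0,0,0.8,0.3],[7.2,14.8,-11,0,0,0.8,0.3],[7.2,15.2,-11,0,0,0.8,0.3],[7.2,15.2,-11,0,0,0.8,0.3]],
  ],
)

```text
clock: 13.35
tool_pos: [0.3638, 0.3549, 0.1526]
orientation: [-180.0, -0.0, -166.0]
force: [0.8, -0.1, -2.2]
opening: 0.0662
gripper_force: 30.0
```

```bash
python3 - <<'E'
from m import *
u=np.array([np.cos(np.deg2rad(13.6)),np.sin(np.deg2rad(13.6))]); c=np.array([.400,.364])
go(*(c-.037*u),.048,-166)
s=snapshot('wrist'); cv2.imwrite('pics/w4.png',s['frame'][:,:,::-1])
show(s,["blue","green","yellow"],dict(blue=.033,green=.084+.11,yellow=.146))
E
```

```text
from [0.3638 0.3549 0.1526] [-179.99   -0.02 -166.01] clock 13.35 shift [-0.03  0.04 10.46] rot [-0. -0. -0.]
blue px [316. 195.] A 9719.5 rect [355.7 354.1] [85.  95.4] 13.4 circ [357.7 354.8] 62.0
blue px [463. 293.] A 631.5 rect [383.  474.8] [16.  39.6] 37.5 circ [382.1 473.7] 20.4
green px [312. 309.] A 9117.5 rect [342.2 349.2] [25.2 57.2] 14.0 circ [354.1 352.1] 28.6
green px [152. 230.] A 6756.0 rect [330.1 297.5] [25.1 27.9] 51.2 circ [331.  296.9] 17.3
green px [310. 395.] A 5123.0 rect [375.6 357.5] [15.3 58.8] 14.1 circ [368.6 355.7] 29.4
```

View pics/w4.png

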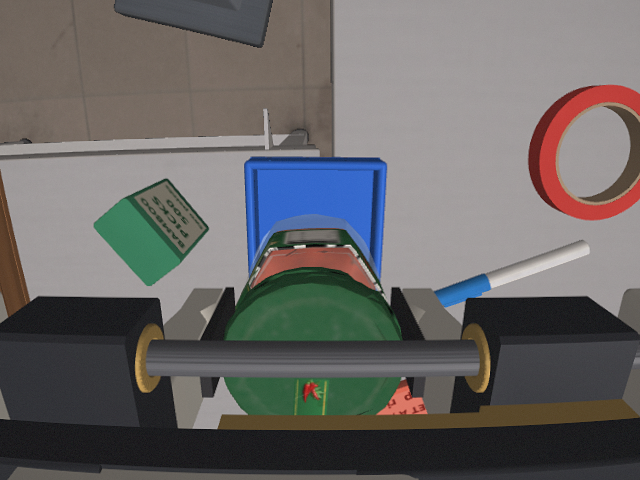

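The jar is held upright over the near half of the blue tray, with the tray edges at px 247–385, centred. Lowering and releasing.

>>> play_rows(
  commands=[
    [[0,0,0.5,0,0,0,0.3],[0,0,1.5,0,0,0,0.3],[0,0,3,0,0,0,0.3],[0,0,4.5,0,0,0,0.3],[0,0,6,0,0,0,0.3],[0,0,7.5,0,0,0,0.3],[0,0,8.8,0,0,0,0.3],[0,0,9.6,0,0,0,0.3],[0,0,10.1,0,0,0,0.3],[0,0,10.4,0,0,0,0.3],[0,0,10.4,0,0,0,0.3],[0,0,10.4,0,0,0,0.3]],
  ],
)

```text
clock: 14.4
tool_pos: [0.3643, 0.3548, 0.0489]
orientation: [180.0, 0.0, -166.1]
force: [-0.2, 1.0, -1.7]
opening: 0.066
gripper_force: 30.0
```

>>> play_rows(
  commands=[
    [[0,0,0.05,0,0,0,0.3],[0,0,0.05,0,0,0,1],[0,0,0.05,0,0,0,1],[0,0,0.05,0,0,0,1],[0,0,0.05,0,0,0,1],[0,0,0.05,0,0,0,1],[0,0,0.05,0,0,0,1],[0,0,-0.5,0,0,0,1],[0,0,-2,0,0,0,1],[0,0,-4,0,0,0,1],[0,0,-6,0,0,0,1],[0,0,-8,0,0,0,1],[0,0,-10,0,0,0,1],[0,0,-12,0,0,0,1],[0,0,-12,0,0,0,1]],
  ],
)

```text
clock: 15.65
tool_pos: [0.3654, 0.3564, 0.1731]
orientation: [179.7, 0.3, -166.0]
force: [0.3, 0.5, 0.3]
opening: 0.0879
gripper_force: 0.0
```

```bash
python3 - <<'E'
from m import *
go(.3885,.248,.17,-129)
s=snapshot('wrist')
show(s,["green","yellow"],dict(green=.089,yellow=.146))
show(s,["green"],dict(green=.075))
E
```

```text
from [0.3654 0.3564 0.1731] [ 179.75    0.29 -166.  ] clock 15.65 shift [  0.38 -11.08   0.26] rot [  0.2   0.4 -37. ]
green px [310. 239.] A 7155.0 rect [363.8 354.2] [63.5 59.9] 15.9 circ [363.7 354.6] 31.8
green px [159. 219.] A 5762.0 rect [371.4 262.1] [48.2 51.9] 50.8 circ [372.5 261.1] 32.8
yellow px [309. 398.] A 1470.5 rect [431.3 370.9] [23.3 25.3] 13.9 circ [433.1 371.3] 15.6
yellow px [312. 302.] A 892.0 rect [379.3 357.7] [21.2 37.4] 15.7 circ [384.8 359.2] 19.3
green px [310. 239.] A 7155.0 rect [368.3 355.3] [67.1 63.4] 15.9 circ [368.1 355.7] 33.7
green px [159. 219.] A 5762.0 rect [376.3 257.8] [51.  54.9] 50.8 circ [377.5 256.7] 34.7
```

>>> play_rows(
  commands=[
    [[0,-1,0.3,0,0,-6,1],[0.1,-3,0.3,0,0,-13,1],[0.2,-5,0.3,0,0,-20,1],[0.3,-7,0.3,0,0,-27,1],[0.4,-9,0.3,0,0,-34,1],[0.4,-10.5,0.3,0,0,-37,1],[0.4,-11.1,0.3,0,0,-37,1],[0.4,-11.1,0.3,0,0,-37,1],[0.4,-11.1,0.3,0,0,-37,1]],
  ],
)

```text
clock: 16.45
tool_pos: [0.387, 0.246, 0.1654]
orientation: [180.0, -0.0, -129.2]
force: [0.1, 0.0, 0.7]
opening: 0.0875
gripper_force: 0.0
```

```bash
python3 - <<'E'
from m import *
s=snapshot('wrist')
show(s,["green"],dict(green=.075))
c=mask(s,*COL["green"],250)[0]; print(cv2.approxPolyDP(cv2.convexHull(c),5,True)[:,0].tolist())
g=s["frame"][200:300:10,310].tolist(); print(s["origin"]); go(.3885,.248,.17,-129)
E
```

```text
green px [316. 235.] A 4187.5 rect [382.6 243.4] [63.2 29.1] 50.6 circ [382.7 243.7] 33.6
green px [407. 328.] A 367.5 rect [373.8 332. ] [22.3 16. ] 50.2 circ [374.6 332.9] 12.7
[[331, 186], [339, 208], [338, 278], [297, 282], [297, 189]]
[0.3366 0.1836 0.3222]
from [0.387  0.2463 0.1655] [-180.      0.   -129.14] clock 16.5 shift [-0.22 -0.01 -0.45] rot [-0.   0.  -0.1]
```

>>> play_rows(
  commands=[
    [[0,0.15,2,0,0,0,1],[0,0.15,4,0,0,0,1],[0,0.15,6,0,0,0,0.8],[0,0.15,8,0,0,0,0.8],[0,0.15,10,0,0,0,0.8],[0,0.15,11.4,0,0,0,0.8],[0,0.15,12.2,0,0,0,0.8],[0,0.15,12.2,0,0,0,0.5],[0,0.15,12.2,0,0,0,0],[0,0.15,12.2,0,0,0,0],[0,0.15,12.2,0,0,0,0],[0,0.15,12.2,0,0,0,0],[0,0.15,12.2,0,0,0,0],[0,0.15,12.2,0,0,0,0],[0,0.15,12.2,0,0,0,0],[0,0.15,12.2,0,0,0,0],[0,0.15,12.2,0,0,0,0],[0,0.15,12.2,0,0,0,0],[0,0.15,12.2,0,0,0,0],[0,0.15,12.2,0,0,0,0]],
  ],
)

```text
clock: 18.17
tool_pos: [0.386, 0.2471, 0.044]
orientation: [-180.0, 0.0, -129.0]
force: [-1.7, 0.2, 5.6]
opening: 0.0302
gripper_force: 30.0
```

```bash
python3 - <<'E'
from m import *
go(.542,-.215,.20,-165)
go(.43,.1,.20,-165)
E
```

```text
from [0.386  0.2471 0.044 ] [-180.      0.04 -129.04] clock 18.17 shift [ 26.06 -41.22 -15.61] rot [ 0.  0. 36.]
from [0.386  0.2471 0.044 ] [-180.      0.04 -129.04] clock 18.17 shift [  8.65 -12.69 -15.61] rot [ 0.  0. 36.]
```

>>> play_rows(
  commands=[
    [[0,0,-0.5,0,0,0,0],[0,0,-2,0,0,0,0],[0,0,-4,0,0,0,0],[0,0,-6,0,0,0,0],[0,0,-8,0,0,0,0],[0,0,-10,0,0,0,0],[0.3,-0.4,-12,0,0,3,0],[0.9,-1.3,-14,0,0,6,0],[1.8,-2.6,-15.4,0,0,9,0],[2.8,-4.2,-15.6,0,0,12,0],[3.9,-5.9,-15.6,0,0,15,0],[5,-7.6,-15.6,0,0,18,0],[6.1,-9.3,-15.6,0,0,21,0],[7.2,-11,-15.6,0,0,24,0],[8.3,-12.7,-15.6,0,0,27,0],[9.4,-14.5,-15.6,0,0,30,0],[10.5,-16.3,-15.6,0,0,33,0],[11.6,-18.1,-15.6,0,0,36,0],[12.3,-19.3,-15.6,0,0,36,0],[12.6,-19.8,-15.6,0,0,36,0]],
  ],
)

```text
clock: 19.83
tool_pos: [0.4602, 0.0227, 0.1995]
orientation: [-180.0, -0.0, -165.1]
force: [-0.5, 0.5, -1.5]
opening: 0.0295
gripper_force: 30.0
```

```bash
python3 - <<'E'
from m import *
go(.542,-.215,.20,-165)
s=snapshot("wrist"); show(s,["red","wood"],dict(red=.033,wood=.033))
E
```

```text
from [0.4602 0.0227 0.1995] [-179.99   -0.04 -165.15] clock 19.83 shift [ -1.81 -25.07  -0.05] rot [-0.  -0.  -0.1]
red px [ 43. 236.] A 14932.5 rect [ 539.1 -200.2] [169.4 100.6] 15.8 circ [ 539.1 -200.8] 97.9
wood px [379. 207.] A 15691.5 rect [454.9  71.9] [135.7  95.9] 15.1 circ [454.9  72.2] 82.6
```

>>> play_rows(
  commands=[
    [[0,-0.5,0,0,0,0,0],[-0.1,-1.5,0,0,0,0,0],[-0.2,-3,0,0,0,0,0],[-0.3,-4.8,0,0,0,0,0],[-0.4,-6.6,0,0,0,0,0],[-0.6,-8.4,0,0,0,0,0],[-0.7,-10.2,0,0,0,0,0],[-0.8,-12,0,0,0,0,0],[-1,-13.8,0,0,0,0,0],[-1.1,-15.6,0,0,0,0,0],[-1.2,-17.4,0,0,0,0,0],[-1.4,-19.2,0,0,0,0,0],[-1.5,-21,0,0,0,0,0],[-1.6,-22.6,0,0,0,0,0],[-1.7,-24,0,0,0,0,0],[-1.8,-24.8,0,0,0,0,0],[-1.8,-25,0,0,0,0,0],[-1.8,-25,0,0,0,0,0]],
  ],
)

```text
clock: 21.38
tool_pos: [0.542, -0.2128, 0.1993]
orientation: [180.0, -0.0, -165.1]
force: [-0.1, 1.2, -0.0]
opening: 0.0299
gripper_force: 30.0
```

```bash
python3 - <<'E'
from m import *
go(.542,-.215,.049,-164.5)
s=snapshot("wrist"); show(s,["red"],dict(red=.033)); cv2.imwrite('pics/w5.png',s['frame'][:,:,::-1])
E
```

```text
from [ 0.542  -0.2128  0.1993] [ 179.98   -0.03 -165.08] clock 21.38 shift [ 0.05 -0.22 15.03] rot [ 0.  -0.  -0.6]
red px [306. 178.] A 16760.0 rect [ 535.5 -219.2] [151.3  95.4] 15.8 circ [ 534.7 -219. ] 87.5
```

View pics/w5.png

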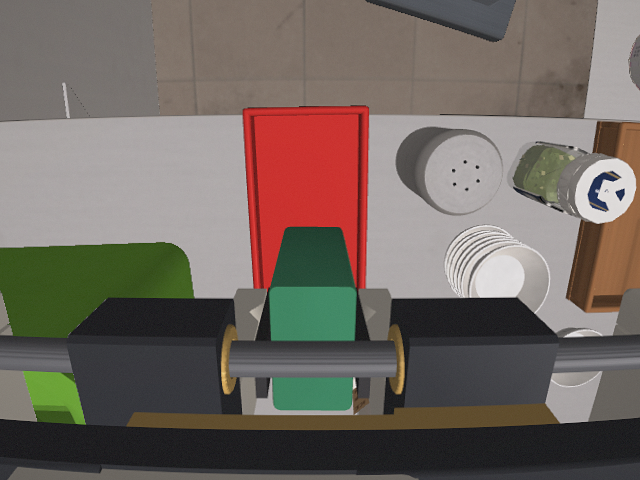

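The box is held upright over the red tray. The tall green bin is at left (edge px 190), so I'll check its clearance from the gripper body.

```bash
python3 - <<'E'
from m import *
a,b,w=[snapshot(n) for n in("scene","side","wrist")]
for n,s in(("scene",a),("side",b),("wrist",w)):
  for c in mask(s,(38,120,40),(54,255,255),300)[:3]: print(n,cen(c),cv2.approxPolyDP(cv2.convexHull(c),6,True)[:,0].tolist())
u=np.array([np.cos(np.deg2rad(15.5)),np.sin(np.deg2rad(15.5))]);v=np.array([-u[1],u[0]])
def uv(p): d=p[:2]-np.array([.5445,-.2167]); return np.round([d@u,d@v],3)
print("base scene",[uv(p) for p in plane(a,[(322,92),(395,117)],0)])
print("base side",[uv(p) for p in plane(b,[(553,348)],0)])
for z in(.1,.15,.2,.25): print(z,"wrist",[uv(p) for p in plane(w,[(190,260),(160,243),(10,250)],z)],"side rim",[uv(p) for p in plane(b,[(562,216)],z)],"scene",[uv(p) for p in plane(a,[(318,22),(408,45)],z)])
E
```

```text
scene (353.0958564760489, 56.84424626457013) [[389, 0], [405, 104], [391, 120], [329, 105], [315, 25], [322, 0]]
scene (419.4678362573099, 62.665071770334926) [[427, 40], [412, 91], [414, 58]]
side (604.6895458822364, 238.6419386255963) [[620, 56], [639, 57], [639, 385], [546, 345], [559, 223], [595, 67]]
wrist (84.21338433117371, 281.2891915801525) [[186, 258], [192, 298], [66, 337], [13, 335], [0, 289], [0, 248], [167, 242]]
wrist (54.39727948394334, 397.0627541719254) [[23, 371], [72, 373], [85, 424], [38, 421]]
base scene [array([ 0.246, -0.16 ]), array([ 0.043, -0.138])]
base side [array([ 0.048, -0.126])]
0.1 wrist [array([ 0.013, -0.077]), array([ 0.001, -0.096]), array([ 0.006, -0.205])] side rim [array([ 0.369, -0.012])] scene [array([ 0.328, -0.309]), array([ 0.076, -0.292])]
0.15 wrist [array([-0.005, -0.061]), array([-0.015, -0.076]), array([-0.011, -0.164])] side rim [array([ 0.23 , -0.048])] scene [array([ 0.281, -0.217]), array([ 0.049, -0.201])]
0.2 wrist [array([-0.024, -0.045]), array([-0.031, -0.056]), array([-0.028, -0.123])] side rim [array([ 0.092, -0.083])] scene [array([ 0.233, -0.125]), array([ 0.022, -0.111])]
0.25 wrist [array([-0.042, -0.029]), array([-0.047, -0.037]), array([-0.045, -0.082])] side rim [array([-0.047, -0.118])] scene [array([ 0.186, -0.033]), array([-0.005, -0.021])]
```

```bash
python3 - <<'E'
from m import *
go(.498,-.2175,.050,-164.5)
E
```

```text
from [ 0.5419 -0.212   0.1997] [ 180.      0.01 -165.01] clock 21.58 shift [ 4.39  0.6  14.97] rot [ 0.   0.  -0.5]
```

>>> play_rows(
  commands=[
    [[1,0.1,0,0,0,-0.5,0],[2.4,0.3,0,0,0,-0.5,0],[3.7,0.5,0,0,0,-0.5,0],[4.4,0.6,0.4,0,0,-0.5,0],[4.4,0.6,1.6,0,0,-0.5,0],[4.4,0.6,3.2,0,0,-0.5,0],[4.4,0.6,5,0,0,-0.5,0],[4.4,0.6,7,0,0,-0.5,0],[4.4,0.6,9,0,0,-0.5,0],[4.4,0.6,11,0,0,-0.5,0],[4.4,0.6,12.6,0,0,-0.5,0],[4.4,0.6,13.8,0,0,-0.5,0],[4.4,0.6,14.5,0,0,-0.5,0],[4.4,0.6,14.9,0,0,-0.5,0],[4.4,0.6,15.05,0,0,-0.5,0],[4.4,0.6,15.05,0,0,-0.5,0],[4.4,0.6,15.05,0,0,-0.5,0]],
  ],
)

```text
clock: 23.0
tool_pos: [0.4985, -0.2182, 0.0498]
orientation: [-180.0, 0.1, -164.5]
force: [-0.7, -1.2, -0.9]
opening: 0.0299
gripper_force: 30.0
```

>>> play_rows(
  commands=[
    [[0,0,0.1,0,0,0,0],[0,0,0.1,0,0,0,0.6],[0,0,0.1,0,0,0,0.6],[0,0,0.1,0,0,0,0.6],[0,0,0.1,0,0,0,0.6],[0,0,0.1,0,0,0,0.6],[0,0,0.1,0,0,0,0.6],[0,0,-0.5,0,0,0,0.6],[0,0,-2,0,0,0,0.6],[0,0,-4,0,0,0,0.6],[0,0,-6,0,0,0,0.6],[0,0,-8,0,0,0,0.6],[0,0,-10,0,0,0,0.6],[0,0,-12,0,0,0,0.6],[0,0,-12,0,0,0,0.6]],
  ],
)

```text
clock: 24.25
tool_pos: [0.5002, -0.2188, 0.1738]
orientation: [-179.8, 0.3, -164.5]
force: [-0.2, 0.7, 0.8]
opening: 0.0524
gripper_force: 0.0
```

```bash
python3 - <<'E'
from m import *
s=snapshot("wrist"); show(s,["green","red"],dict(green=.080,red=.033))
go(.479,-.1265,.18)
go(.459,-.0305,.18)
E
```

```text
green px [315. 230.] A 4072.5 rect [ 494.2 -219.6] [63.  28.9] 15.6 circ [ 494.6 -219.2] 33.4
red px [302. 247.] A 21545.5 rect [ 530.5 -220.5] [147.4  95.2] 16.0 circ [ 530.2 -218.4] 86.0
from [ 0.4994 -0.2184  0.1718] [-179.89    0.25 -164.53] clock 24.3 shift [-0.49  9.4  -0.84] rot [-0.1  0.2  0.5]
from [ 0.4994 -0.2184  0.1718] [-179.89    0.25 -164.53] clock 24.3 shift [-1.12 19.19 -0.85] rot [-0.1  0.2  0.5]
```

>>> play_rows(
  commands=[
    [[-0.1,1,-0.8,0,0,0.5,0.7],[-0.2,3,-0.8,0,0,0.5,1],[-0.3,5,-0.8,0,0,0.5,1],[-0.4,7,-0.8,0,0,0.5,1],[-0.5,8.6,-0.8,0,0,0.5,1],[-0.5,9.4,-0.8,0,0,0.5,1],[-0.5,9.4,-0.8,0,0,0.5,1],[-0.5,9.4,-0.8,0,0,0.5,1]],
  ],
)

```text
clock: 24.97
tool_pos: [0.4777, -0.1261, 0.177]
orientation: [-180.0, -0.0, -165.0]
force: [-0.6, -1.1, 0.2]
opening: 0.0874
gripper_force: 0.0
```

```bash
python3 - <<'E'
from m import *
s=snapshot("wrist"); cv2.imwrite('pics/w6.png',s['frame'][:,:,::-1])
go(.479,-.1265,.18)
g=cv2.medianBlur(cv2.cvtColor(s["frame"],cv2.COLOR_RGB2GRAY),5)
c=cv2.HoughCircles(g,cv2.HOUGH_GRADIENT,1,60,param1=80,param2=30,minRadius=30,maxRadius=60)
print(None if c is None else c[0][:8].round())
for z,px in((.090,[(315,232)]),): print(plane(s,px,z))
E
```

```text
from [ 0.4778 -0.1265  0.1769] [-180.     -0.01 -165.02] clock 25.02 shift [-0.11 -0.03 -0.31] rot [-0. -0. -0.]
[[312. 244.  42.]
 [376. 336.  52.]
 [470. 258.  34.]]
[[ 0.4696 -0.1269  0.09  ]]
```

View pics/w6.png

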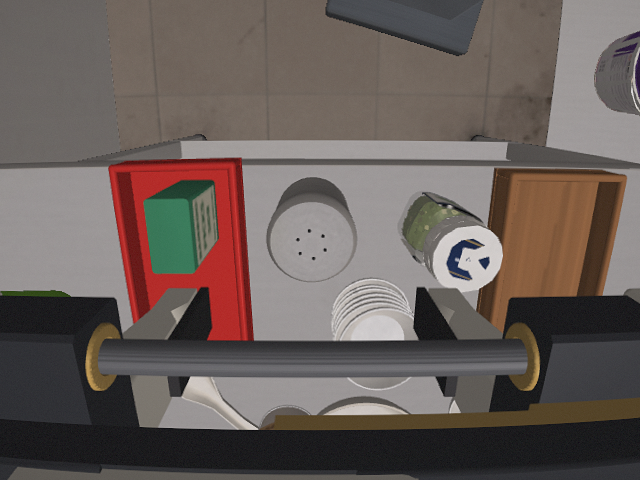

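The box stands in the red tray. The shaker's holes are centred at (312,244) and the herb lid is at (470,258).

```bash
python3 - <<'E'
from m import *
s=snapshot("wrist")
print(plane(s,[(312,244)],.095),plane(s,[(470,258)],.098),plane(s,[(378,340)],.078))
p=plane(s,[(312,244)],.095)[0]; go(p[0],p[1],.05)
E
```

```text
[[ 0.4762 -0.1275  0.095 ]] [[ 0.4588 -0.0311  0.098 ]] [[ 0.5388 -0.0621  0.078 ]]
from [ 0.4779 -0.1267  0.1769] [-179.99   -0.02 -165.06] clock 25.07 shift [ 0.18 -0.03 12.69] rot [-0.  -0.  -0.1]
```

>>> play_rows(
  commands=[
    [[0.1,0,2,0,0,0,1],[0.1,0,4,0,0,0,1],[0.1,0,6,0,0,0,1],[0.1,0,8,0,0,0,1],[0.1,0,10,0,0,0,1],[0.1,0,11.5,0,0,0,1],[0.1,0,12.4,0,0,0,1],[0.1,0,12.9,0,0,0,1],[0.1,0,12.9,0,0,0,1],[0.1,0,12.9,0,0,0,0.3],[0.1,0,12.9,0,0,0,0.3],[0.1,0,12.9,0,0,0,0.3],[0.1,0,12.9,0,0,0,0.3],[0.1,0,12.9,0,0,0,0.3],[0.1,0,12.9,0,0,0,0.3],[0.1,0,12.9,0,0,0,0.3],[0.1,0,12.9,0,0,0,0.3],[0.1,0,12.9,0,0,0,0.3],[0.1,0,12.9,0,0,0,0.3]],
  ],
)

```text
clock: 26.65
tool_pos: [0.4773, -0.1265, 0.0485]
orientation: [-180.0, 0.0, -165.0]
force: [-1.0, 0.1, 5.2]
opening: 0.0571
gripper_force: 30.0
```

```bash
python3 - <<'E'
from m import *
u=np.array([np.cos(np.deg2rad(15.2)),np.sin(np.deg2rad(15.2))]); c=np.array([.471,.078])
go(*(c+.038*u),.175)
E
```

```text
from [ 0.4773 -0.1265  0.0485] [-179.98    0.05 -165.04] clock 26.65 shift [ -8.48  19.93 -12.65] rot [-0.  0. -0.]
```

>>> play_rows(
  commands=[
    [[0,0,-0.5,0,0,0,0.3],[0,0,-2,0,0,0,0.3],[0,0,-4,0,0,0,0.3],[0,0,-6,0,0,0,0.3],[0,0,-8,0,0,0,0.3],[0,0,-10,0,0,0,0.3],[0,0,-12,0,0,0,0.3],[-0.2,0.5,-13,0,0,0,0.3],[-0.8,1.8,-13,0,0,0,0.3],[-1.6,3.6,-13,0,0,0,0.3],[-2.4,5.6,-13,0,0,0,0.3],[-3.3,7.6,-13,0,0,0,0.3],[-4.1,9.6,-13,0,0,0,0.3],[-5,11.6,-13,0,0,0,0.3],[-5.8,13.6,-13,0,0,0,0.3],[-6.7,15.6,-13,0,0,0,0.3],[-7.5,17.6,-13,0,0,0,0.3],[-8.2,19.2,-13,0,0,0,0.3],[-8.5,19.9,-13,0,0,0,0.3],[-8.5,19.9,-13,0,0,0,0.3]],
  ],
)

```text
clock: 28.32
tool_pos: [0.5074, 0.0892, 0.1774]
orientation: [-180.0, -0.1, -165.0]
force: [-0.1, -0.4, -1.9]
opening: 0.0571
gripper_force: 30.0
```

```bash
python3 - <<'E'
from m import *
s=snapshot("wrist"); show(s,["wood"],dict(wood=.033)); cv2.imwrite('pics/w7.png',s['frame'][:,:,::-1])
u=np.array([np.cos(np.deg2rad(15.2)),np.sin(np.deg2rad(15.2))]); c=np.array([.471,.078])
go(*(c+.038*u),.054)
E
```

```text
wood px [309. 140.] A 23913.0 rect [472.   77.1] [168.  96.] 15.2 circ [472.4  76.9] 95.7
from [0.5071 0.0882 0.1774] [-179.99   -0.08 -164.98] clock 28.37 shift [-0.07 -0.04 12.34] rot [-0.  -0.1  0. ]
```

View pics/w7.png

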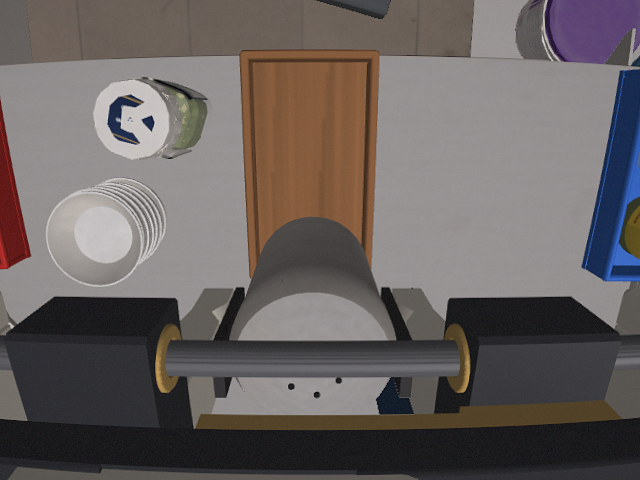

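>>> play_rows(
  commands=[
    [[-0.1,-0.1,0.5,0,0,0,0.3],[-0.1,-0.1,2,0,0,0,0.3],[-0.1,-0.1,4,0,0,0,0.3],[-0.1,-0.1,6,0,0,0,0.3],[-0.1,-0.1,8,0,0,0,0.3],[-0.1,-0.1,9.8,0,0,0,0.3],[-0.1,-0.1,11,0,0,0,0.3],[-0.1,-0.1,11.8,0,0,0,0.3],[-0.1,-0.1,12.2,0,0,0,0.3],[-0.1,-0.1,12.3,0,0,0,0.3],[-0.1,-0.1,12.4,0,0,0,0.3],[-0.1,-0.1,12.4,0,0,0,0.3],[-0.1,-0.1,12.4,0,0,0,0.3]],
  ],
)

```text
clock: 29.45
tool_pos: [0.5093, 0.0872, 0.0547]
orientation: [180.0, 0.1, -165.0]
force: [0.3, -0.6, -0.9]
opening: 0.0573
gripper_force: 30.0
```

>>> play_rows(
  commands=[
    [[0,0,0.1,0,0,0,0.3],[0,0,0.1,0,0,0,0.3],[0,0,0.1,0,0,0,1],[0,0,0.1,0,0,0,1],[0,0,0.1,0,0,0,1],[0,0,0.1,0,0,0,1],[0,0,0.1,0,0,0,1],[0,0,0.1,0,0,0,1],[0,0,-0.5,0,0,0,1],[0,0,-2,0,0,0,1],[0,0,-4,0,0,0,1],[0,0,-6,0,0,0,1],[0,0,-8,0,0,0,1],[0,0,-10,0,0,0,1],[0,0,-12,0,0,0,1],[0,0,-12,0,0,0,1]],
  ],
)

```text
clock: 30.78
tool_pos: [0.511, 0.0877, 0.1787]
orientation: [180.0, 0.4, -165.0]
force: [0.6, 1.1, -0.1]
opening: 0.0879
gripper_force: 0.0
```

```bash
python3 - <<'E'
from m import *
go(.459,-.031,.18)
s=snapshot("wrist")
g=cv2.medianBlur(cv2.cvtColor(s["frame"],cv2.COLOR_RGB2GRAY),5)
c=cv2.HoughCircles(g,cv2.HOUGH_GRADIENT,1,60,param1=80,param2=28,minRadius=28,maxRadius=60)[0]
print([(k.round().tolist(),plane(s,[k[:2]],.1)[0][:2]) for k in c[:5]])
E
```

```text
from [0.511  0.0877 0.1787] [ 179.97    0.38 -165.  ] clock 30.78 shift [  8.09 -10.12  -0.19] rot [ 0.   0.4 -0. ]
[([312.0, 242.0, 41.0], array([0.5073, 0.0859])), ([100.0, 232.0, 46.0], array([ 0.5353, -0.0408])), ([136.0, 110.0, 40.0], array([ 0.4583, -0.0284])), ([266.0, 328.0, 32.0], array([0.5716, 0.0723]))]
```

>>> play_rows(
  commands=[
    [[1,-1.2,0,0,0,0,1],[2.5,-3,0,0,0,0,1],[4,-5,0,0,0,0,1],[5.6,-7,0,0,0,0,0.9],[7,-8.8,0,0,0,0,0.8],[8.1,-10.1,0,0,0,0,0.8],[8.1,-10.1,0,0,0,0,0.8],[8.1,-10.1,0,0,0,0,0.8]],
  ],
)

```text
clock: 31.5
tool_pos: [0.4556, -0.0326, 0.1736]
orientation: [180.0, -0.1, -165.1]
force: [0.4, 0.7, -0.3]
opening: 0.0705
gripper_force: 0.0
```

```bash
python3 - <<'E'
from m import *
s=snapshot("wrist")
g=cv2.medianBlur(cv2.cvtColor(s["frame"],cv2.COLOR_RGB2GRAY),5)
c=cv2.HoughCircles(g,cv2.HOUGH_GRADIENT,1,60,param1=80,param2=28,minRadius=25,maxRadius=60)[0]
print([(k.round().tolist(),plane(s,[k[:2]],.098)[0][:2]) for k in c[:5]])
go(.459,-.031,.048)
E
```

```text
[([312.0, 256.0, 36.0], array([ 0.4594, -0.0318])), ([250.0, 338.0, 51.0], array([ 0.5233, -0.0562])), ([630.0, 84.0, 32.0], array([0.3137, 0.1161]))]
from [ 0.4561 -0.032   0.1737] [ 180.     -0.03 -165.11] clock 31.55 shift [-0.31  0.02 12.57] rot [ 0.  -0.  -0.1]
```

>>> play_rows(
  commands=[
    [[-0.3,0,2,0,0,0,0.8],[-0.3,0,4,0,0,0,0.8],[-0.3,0,6,0,0,0,0.8],[-0.3,0,8,0,0,0,0.8],[-0.3,0,10,0,0,0,0.8],[-0.3,0,11.5,0,0,0,0.8],[-0.3,0,12.3,0,0,0,0.8],[-0.3,0,12.6,0,0,0,0.8],[-0.3,0,12.6,0,0,0,0.8],[-0.3,0,12.6,0,0,0,0.2],[-0.3,0,12.6,0,0,0,0.2],[-0.3,0,12.6,0,0,0,0.2],[-0.3,0,12.6,0,0,0,0.2],[-0.3,0,12.6,0,0,0,0.2],[-0.3,0,12.6,0,0,0,0.2],[-0.3,0,12.6,0,0,0,0.2],[-0.3,0,12.6,0,0,0,0.2],[-0.3,0,12.6,0,0,0,0.2],[-0.3,0,12.6,0,0,0,0.2]],
  ],
)

```text
clock: 33.13
tool_pos: [0.4601, -0.0306, 0.0487]
orientation: [-180.0, 0.1, -165.0]
force: [-1.4, 0.2, 6.8]
opening: 0.0501
gripper_force: 30.0
```

```bash
python3 - <<'E'
from m import *
u=np.array([np.cos(np.deg2rad(15.2)),np.sin(np.deg2rad(15.2))]); c=np.array([.472,.077])
go(*(c-.040*u),.12)
E
```

```text
from [ 0.4601 -0.0306  0.0487] [-180.      0.07 -165.04] clock 33.13 shift [ 0.06 10.07 -7.13] rot [-0.   0.1 -0. ]
```

>>> play_rows(
  commands=[
    [[0,0,-0.5,0,0,0,0.2],[0,0,-2,0,0,0,0.2],[0,0,-4,0,0,0,0.2],[0,0,-6,0,0,0,0.2],[0,0.3,-7.4,0,0,0,0.2],[0,1.2,-8,0,0,0,0.2],[0,2.8,-8,0,0,0,0.2],[0,4.6,-8,0,0,0,0.2],[0,6.4,-8,0,0,0,0.2],[0,8.2,-8,0,0,0,0.2],[0,9.5,-8,0,0,0,0.2],[0,10.1,-8,0,0,0,0.2],[0,10.1,-8,0,0,0,0.2],[0,10.1,-8,0,0,0,0.2]],
  ],
)

```text
clock: 34.3
tool_pos: [0.4331, 0.0669, 0.1278]
orientation: [-180.0, -0.0, -165.0]
force: [-0.2, 0.2, -0.8]
opening: 0.0497
gripper_force: 30.0
```

```bash
python3 - <<'E'
from m import *
u=np.array([np.cos(np.deg2rad(15.2)),np.sin(np.deg2rad(15.2))]); c=np.array([.472,.077])
s=snapshot("wrist");cv2.imwrite('pics/w8.png',s['frame'][:,:,::-1])
go(*(c-.040*u),.0537)
E
```

```text
from [0.4332 0.0666 0.1278] [-179.99   -0.04 -165.03] clock 34.35 shift [-0.02 -0.02  7.41] rot [-0. -0. -0.]
```

View pics/w8.png

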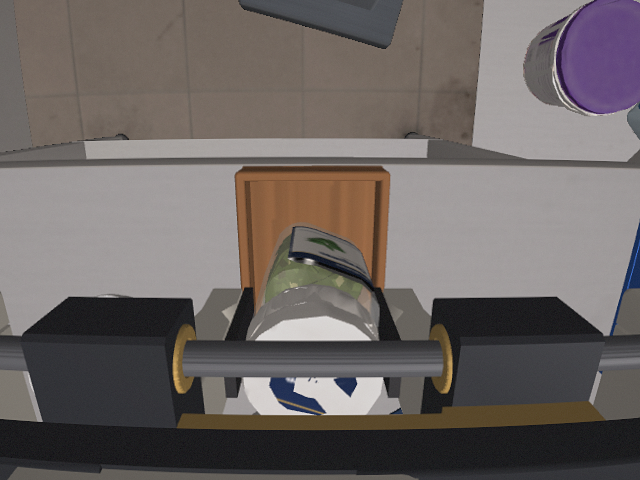

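The herb jar is held over the near half of the wood tray, centred between the walls (px 238–388). Lowering.

>>> play_rows(
  commands=[
    [[0,0,0.5,0,0,0,0.2],[0,0,1.5,0,0,0,0.2],[0,0,3,0,0,0,0.2],[0,0,4.5,0,0,0,0.2],[0,0,5.8,0,0,0,0.2],[0,0,6.7,0,0,0,0.2],[0,0,7.2,0,0,0,0.2],[0,0,7.4,0,0,0,0.2],[0,0,7.5,0,0,0,0.2],[0,0,7.5,0,0,0,0.2],[0,0,7.5,0,0,0,0.2]],
  ],
)

```text
clock: 35.27
tool_pos: [0.4332, 0.066, 0.0538]
orientation: [-180.0, -0.0, -165.1]
force: [-4.5, -2.1, 11.0]
opening: 0.0499
gripper_force: 30.0
```

>>> play_rows(
  commands=[
    [[0,0,-0.05,0,0,0,0.2],[0,0,-0.05,0,0,0,0.85],[0,0,-0.05,0,0,0,0.85],[0,0,-0.05,0,0,0,0.85],[0,0,-0.05,0,0,0,0.85],[0,0,-0.05,0,0,0,0.85],[0,0,-0.05,0,0,0,0.85],[0,0,-0.6,0,0,0,0.85],[0,0,-2,0,0,0,0.85],[0,0,-4,0,0,0,0.85],[0,0,-6,0,0,0,0.85],[0,0,-9,0,0,0,0.85],[0,0,-12,0,0,0,0.85],[0,0,-15,0,0,0,0.85],[0,0,-18,0,0,0,0.85],[0,0,-18,0,0,0,0.85],[0,0,-18,0,0,0,0.85],[0,0,-18,0,0,0,0.85]],
  ],
)

```text
clock: 36.77
tool_pos: [0.4331, 0.0668, 0.233]
orientation: [180.0, 0.0, -165.1]
force: [-0.6, 0.1, -0.3]
opening: 0.0745
gripper_force: 0.0
```

```bash
python3 - <<'E'
from m import *
s=snapshot("wrist");b=snapshot("side");a=snapshot("scene")
B=cv2.resize(b["frame"][185:365,180:530],(800,411))
W=cv2.resize(s["frame"][0:300],(400,188)); A=cv2.resize(a["frame"][110:450,130:450],(177,188))
cv2.imwrite('pics/fin.png',np.vstack([B,np.hstack([W,A,np.zeros((188,223,3),np.uint8)])])[:,:,::-1])
g=cv2.medianBlur(cv2.cvtColor(s["frame"],cv2.COLOR_RGB2GRAY),5)
c=cv2.HoughCircles(g,cv2.HOUGH_GRADIENT,1,50,param1=80,param2=25,minRadius=18,maxRadius=50)[0]
print([(k.round().tolist(),plane(s,[k[:2]],.102)[0][:2]) for k in c[:6]])
show(s,["yellow","green"],dict(yellow=.146,green=.089))
E
```

```text
[([574.0, 66.0, 47.0], array([0.2781, 0.2094])), ([310.0, 226.0, 29.0], array([0.4343, 0.0655])), ([312.0, 320.0, 32.0], array([0.507 , 0.0864])), ([152.0, 302.0, 45.0], array([ 0.5253, -0.0392])), ([596.0, 284.0, 28.0], array([0.4209, 0.2966]))]
yellow px [620. 284.] A 305.5 rect [407.2 276.9] [11.  27.7] 51.1 circ [407.6 277.5] 14.1
green px [634. 235.] A 377.0 rect [376.9 321.3] [41.1 10. ] 28.9 circ [374.4 325.7] 20.5
```

View pics/fin.png

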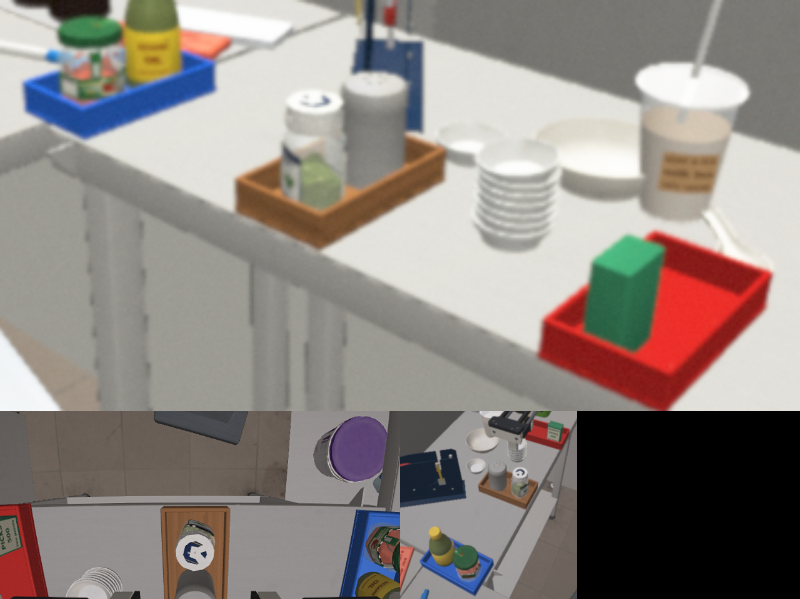

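The final pictures show all five items upright in the right trays, the dish stack undisturbed and the gripper clear.

```bash
python3 -c "
from plant import *
print(close_job())"
```

```text
the job is handed in; nothing more can be done
None
```

I handed the job in with all five condiments upright in their correct trays in the final pictures and the dish stack where it stood; `close_job()` returned no verdict.

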